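# Tip a kit case out of the packed classroom rack

### The arm

A 7-joint arm with a two-finger parallel gripper is mounted at the origin on the work surface. World frame = base frame: x ahead of the robot, y to its left, z up, the work surface at z = 0. Lengths are in m, angles in rad, forces in N, time in s.
With the tool pointing down it reaches from about 0.375 to 0.925 m from the base axis. Payload 3.1 kg.
Tool frame: the origin (TCP) lies between the finger pads; the fingertips stand ctrl.tip_reach ahead of it and the grasp point (between the pads) lies 11 mm behind it (ctrl.tip_reach is the distance from the TCP to the fingertips, in m); z points along the fingers, x is the direction in which the jaws open and shut, and the axes are right-handed (so a half turn about z gives the same grasp; the last joint's range is limited). The gripper opens to 85 mm and grips with 20 to 120 N. Pads are 22 mm wide; open, the fingers measure 114 mm over their backs; the gripper's body (76 mm by 85 mm) begins 54 mm behind the grasp point. The pads swing forward as they close: fully open they stand 13 mm farther back than shut.
Start: joints at [1.165, 0.383, 0.044, 1.598, -0.018, 1.161, -0.05], TCP at [0.197, -0.619, 0.239] pointing down, gripper open.
Joint ranges: [-2.61, 2.61], [-0.41, 2.15], [-1.48, 1.57], [0, 2.5], [-1.57, 4.71], [0.05, 1.97], [-2.85, 2.85]. Speed limits (rad/s): [2.79, 2.79, 3.14, 3.14, 3.14, 3.14, 3.14].

### API

Orientations are given as a unit quaternion [w, x, y, z].
In Python, from bench import ctrl gives the robot as it stands.
- The arm moves only by the tool apply_moves, never from a script. Its argument "commands" is a list of rows, each a list of 5 numbers: the shift along the tool's x, y, z in m, then the turn about the tool's z in degrees, then the opening, from 0 (shut) to 1 (fully open). A call has 1 to 20 rows; each row shifts and turns the commanded pose from where the row before left it, along the tool's axes as they then stand; what a row does not reach is not made up. A row lasts 1/12 s, in which the tool goes at most 41.7 mm and 7.16 degrees, less where a joint would pass 70% of its speed; a pose out of reach is approached as far as the arm can. A call is refused whole if a number of a shift passes 0.0417 or a number of a turn 7.16, either way. A call with a gripper value outside its range is refused whole. The fingers move at their own pace and stop on an object; the grip force is fixed at half the most. Time passes only in rows, so rows that do not move let the fingers close. It gives the time, the measured TCP pose, the force and the opening at its end, in the units of the state.
- ctrl.get_state(): the state, without advancing time (a new reading comes with each control period).
- ctrl.camera(name): name is "scene" or "side" or "wrist"; returns a dict with "frame" (480x640x3 uint8, blue, green, red), "mtx" (3x3 intrinsics, pixels), "dist_coeffs" ([k1, k2, p1, p2, k3] as OpenCV has them; the pictures are not rectified), "extrinsics" (4x4, takes a point from world to camera coordinates); the wrist camera has in their place "T_tool_cam" (4x4, takes a point from camera to tool coordinates, whose origin is the TCP and whose axes are the tool frame's). Camera axes: x right, y up, looking along -z (the intrinsics and any distortion apply to the point x, -y, -z); pixel columns grow to the right and rows downward; lengths in m; the calibration is good to about 2 mm. A picture is of the moment at which its call begins: read the wrist's pose just before it. There is no depth.
- ctrl.hand_in(): hands the job in, once; it reports no verdict.
The state is a dict: "time_s": time; "joint_pos": joint angles; "joint_velocities": joint speeds; "effort": joint torques, N m; "eef_pos": TCP position; "ee_rot": TCP orientation; "wrist_force": force on the tool from outside, world axes, zero at the start; "ft_torque": the same for the moment, N m; "opening": finger opening in m.
Only numpy, scipy, OpenCV 4.12 (cv2) and the standard library are available. Lean on these libraries where they do the work, as an engineer would, in place of code of your own. Each camera call takes 0.05 s, during which the arm holds its last target.

### The job

Take the tall kit case out of the packed rack: tip it outward by its top, towards the robot, with its foot still in the rack, until its top is clear of the retaining bar, and only then draw it out. Stand it upright in the empty white tray, setting it down rather than letting it drop, and leave the two short cases standing in their places.

Things in the scene. Friction and masses are not known exactly. Their poses are not given: they have to be found in the camera images.
- tall_case: the tall kit case: closed light grey plastic box upright in the row, 80 mm deep (x), 38 wide (y), 160 high, 0.17 to 0.35 kg, the only tall one, in any of three places. Origin: centre of underside; z up, y along the row, -x face towards the rack's open front and the robot (row turned up to 12 degrees). Its top 50 mm stands above all beside it: pinch it there across its width, from above, 10 mm before its middle; held off-centre it may swing in the grip.
- short_case_a: a short light grey kit case, 80 x 38 x 100 mm, upright in the tall case's row; loose, leave it there. Origin: centre of underside, z up, y along the row. About the row: it stands in a fixed plywood rack between two drawer ends 100 mm high; rack floor 8 mm above the table, front lip 14 mm above that floor and 4 mm before the cases, back strip 52 mm above it and 3 mm behind them. Gaps between cases 1.5 mm.
- short_case_b: the other short light grey kit case, 80 x 38 x 110 mm, axes alike; leave it. About the retaining bar over the row: steel, 8 mm thick, along y, axis 26 mm behind (+x) the tall case's middle and 180 above its underside (bar top 192 above the table); a straight lift is stopped after 16 mm. Tipped out, it clears it from 8 degrees (10 to 16 is good); then draw it along its leaning length: a vertical lift catches its lower rear.
- empty_tray: the empty one of two shallow white plastic trays, fixed on the table, 170 mm (x) by 120 mm (y) outside, walls 4 mm thick and 15 mm high, inner floor 4 mm above the table. The other, alike, is filled with a circuit kit; the two may have changed places. Origin: centre of its underside; z up.
There are look-alikes about, which are no part of the job. What is shaped like the tall_case but blue is not meant.

How it is judged:
On the way, in this order (a step that is already met when the one before it is completed fails the run):
1. the tall case leans outward by 8 degrees or more with its underside's centre still within 25 mm of the rack floor (angle between tall_case's own z axis and vertical above 0.14 rad and height (world z) of tall_case below 0.033 m and distance of tall_case from where it was at the start of the episode below 0.04 m), for 0.1 s.
2. the tall case is drawn out, 100 mm or more above the table (height (world z) of tall_case above 0.1 m), for 0.1 s.
At the end, for the whole second after the job is handed in: the tall case stands upright (within 8 degrees) on the inner floor of the empty tray, its foot inside the walls, released and at rest; both short cases are within 25 mm of their places in the rack and upright within 15 degrees (x of tall_case in the frame of empty_tray between -0.065 and 0.065 m and y of tall_case in the frame of empty_tray between -0.045 and 0.045 m and z of tall_case in the frame of empty_tray below 0.008 m and angle between tall_case's own z axis and vertical below 0.14 rad and linear speed of tall_case below 0.02 m/s and contact force between the fingers and tall_case below 0.1 N and distance of each of short_case_a, short_case_b from where it was at the start of the episode below 0.025 m and angle between each of short_case_a, short_case_b's own z axis and vertical below 0.26 rad); the robot touches nothing.
It fails at once if a short case is pulled out of its place (25 mm) or tipped (15 degrees) (distance of short_case_a from where it was at the start of the episode above 0.025 m or angle between short_case_a's own z axis and vertical above 0.26 rad).
It fails at once if a short case is pulled out of its place (25 mm) or tipped (15 degrees) (distance of short_case_b from where it was at the start of the episode above 0.025 m or angle between short_case_b's own z axis and vertical above 0.26 rad).
It fails at once if the tall case is let go more than 30 mm above the tray floor (horizontal distance between tall_case and empty_tray below 0.1 m and z of tall_case in the frame of empty_tray above 0.034 m and contact force between the fingers and tall_case below 0.05 N).
It also fails if it takes over 43 s, if anything falls off the work surface, if the arm or the gripper's body presses on something with over 40 N, if the wrist force passes 120 N, or if a joint passes its speed limit or range.

## Working session

There is one attempt and no reset: what is moved stays moved. The work goes in short steps, Python scripts to look and compute and a tool call to move; the robot and the scene stay as the last step left them, time stands still between calls to the robot, and variables do not carry over. Pictures are saved under pics/ and viewed, and the job is handed in when it is done.

Besides the shell and the picture viewer there is one more tool, called after "Request:" by a JSON object that holds its "fn" and its "kwargs". apply_moves: Moves the arm, as the interface text tells. Its arguments: {"type":"object","properties":{"commands":{"type":"array"}},"required":["commands"]}

```bash
ls; mkdir -p pics; python3 - <<'E'
from bench import ctrl
import cv2
s=ctrl.get_state();print({k:s[k] for k in s}); print(ctrl.tip_reach)
for n in("scene","side","wrist"):
    c=ctrl.camera(n);cv2.imwrite(f"pics/{n}0.png",c["frame"]);print(n,{k:c[k] for k in c if k!="frame"})
E
```

```text
pics
{'time_s': 0.0, 'joint_pos': array([ 1.16520465,  0.38388484,  0.04380536,  1.59958863, -0.01789906,
        1.16121972, -0.0499193 ]), 'joint_velocities': array([-4.12440920e-05,  1.05104284e-04, -1.00945706e-03,  2.55637543e-04,
       -1.34149397e-03,  5.52896406e-04,  9.11359914e-04]), 'effort': array([-3.87277596e-04, -4.33459032e+01,  1.02442972e+00, -2.49508613e+01,
        1.05523804e-02,  1.13966022e-02, -1.20120575e-05]), 'eef_pos': array([ 0.19664747, -0.61855524,  0.23784772]), 'ee_rot': array([-7.42826526e-04,  8.07166487e-01, -5.90322309e-01, -1.13236289e-03]), 'wrist_force': array([ 0.28140529,  0.47024701, -0.00496112]), 'ft_torque': array([-0.02056483,  0.00204138,  0.02789208]), 'opening': 0.08564415352545351}
0.008
scene {'mtx': array([[515.14481978,   0.        , 322.21668069],
       [  0.        , 515.14481978, 240.90656585],
       [  0.        ,   0.        ,   1.        ]]), 'dist_coeffs': array([-0.12332828,  0.        ,  0.        ,  0.        ,  0.        ]), 'extrinsics': array([[-0.78751348,  0.61629392, -0.00208216,  0.51049622],
       [-0.3825047
[... 592 characters left out ...]
64711239, -0.81164452],
       [ 0.        ,  0.        ,  0.        ,  1.        ]])}
wrist {'mtx': array([[338.5961071 ,   0.        , 318.43623712],
       [  0.        , 338.5961071 , 234.2880612 ],
       [  0.        ,   0.        ,   1.        ]]), 'dist_coeffs': array([-0.03386414,  0.        ,  0.        ,  0.        ,  0.        ]), 'T_tool_cam': array([[ 9.99999976e-01,  6.81679979e-05, -2.07163948e-04,
         2.93073608e-04],
       [-2.09175087e-06, -9.46854323e-01, -3.21662697e-01,
        -8.21534725e-02],
       [-2.18081182e-04,  3.21662690e-01, -9.46854300e-01,
        -1.34664109e-01],
       [ 0.00000000e+00,  0.00000000e+00,  0.00000000e+00,
         1.00000000e+00]])}
```

View pics/scene0.png

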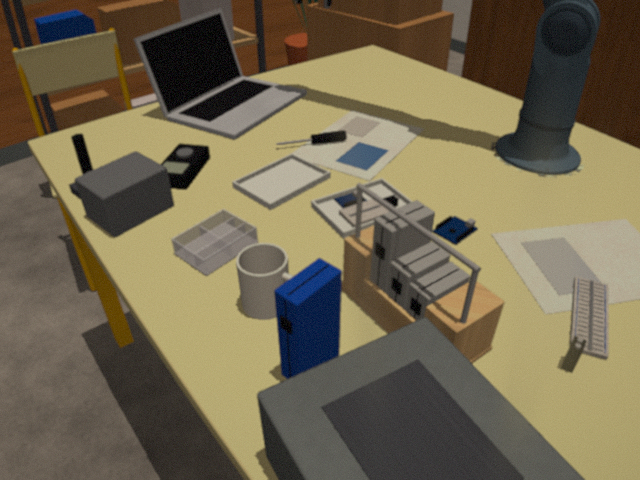

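View pics/side0.png

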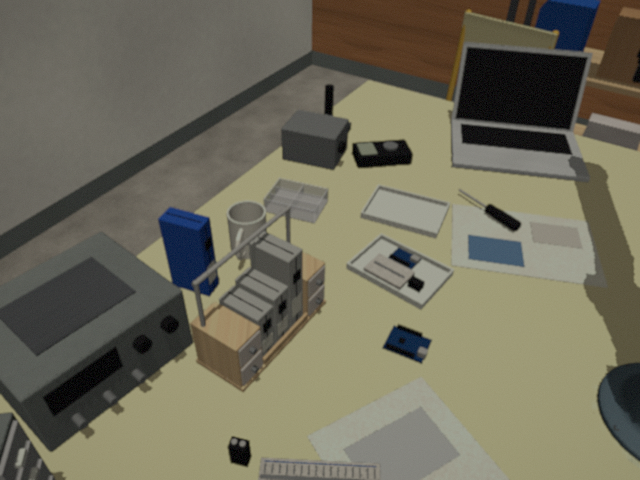

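View pics/wrist0.png

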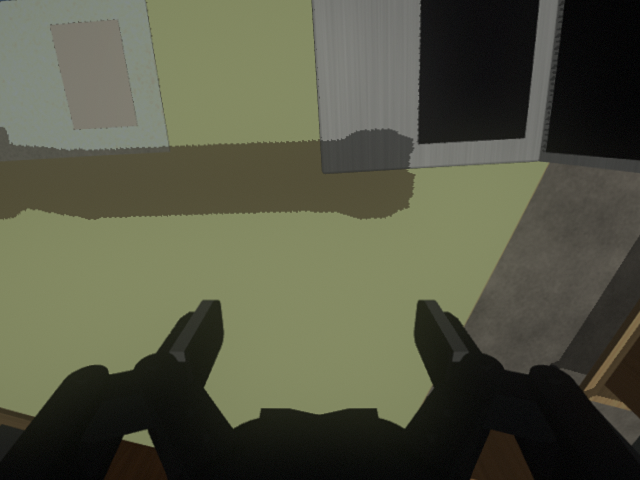

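Candidates in the scene view:
- Tall light grey case at (402,240).
- Short grey cases at (420,275) and (445,285).
- Blue case at (310,320), not meant.
- Dark grey box at (127,192).
- Empty tray at (282,180).
- Filled tray at (362,208), and a compartment box at (215,240), not meant.

I choose the tall grey case and the tray at (282,180). Close crops next, to check.

```bash
python3 - <<'E'
import cv2,numpy as np
a=cv2.imread("pics/scene0.png")[175:325,330:510];b=cv2.imread("pics/side0.png")[200:350,180:340]
cv2.imwrite("pics/c1.png",cv2.resize(a,(720,600),interpolation=cv2.INTER_CUBIC))
cv2.imwrite("pics/c2.png",cv2.resize(b,(640,600),interpolation=cv2.INTER_CUBIC))
E
```

```text
(no output)
```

View pics/c1.png

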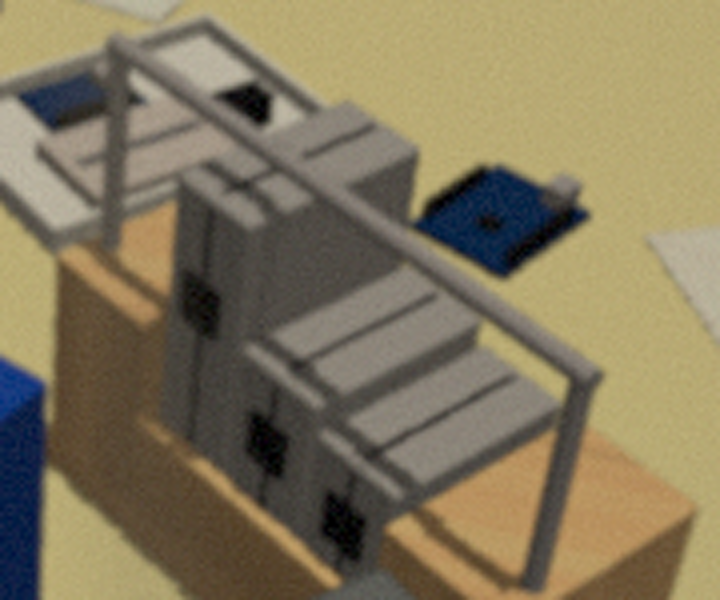

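View pics/c2.png

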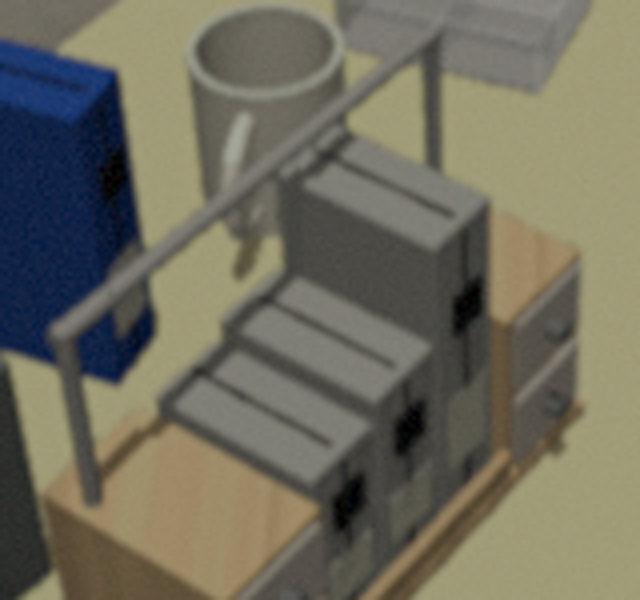

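```bash
cat > h.py <<'E'
import numpy as np,cv2
def ray(c,p,T=None):
    u=cv2.undistortPoints(np.array([[p]],float),c["mtx"],c["dist_coeffs"])[0,0]
    d=np.array([u[0],-u[1],-1.])
    if T is None: T=np.linalg.inv(c["extrinsics"])
    return T[:3,3],T[:3,:3]@d
def onz(c,p,z,T=None):
    o,d=ray(c,p,T);return o+d*(z-o[2])/d[2]
def Ttool(s):
    from scipy.spatial.transform import Rotation as R
    q=s["ee_rot"];T=np.eye(4);T[:3,:3]=R.from_quat([q[1],q[2],q[3],q[0]]).as_matrix();T[:3,3]=s["eef_pos"];return T
E
python3 - <<'E'
from h import *
from bench import ctrl
sc=ctrl.camera("scene");sd=ctrl.camera("side")
S=lambda x,y:(330+x/4,175+y/4)
D=lambda x,y:(180+x/4,200+y/4)
for n,c,P in(("scene",sc,[S(350,100),S(418,153),S(258,228),S(180,178)]),("side",sd,[D(490,205),D(435,248),D(283,178),D(345,133)])):
    q=np.array([onz(c,p,.168)[:2] for p in P]);print(n,q.round(4).tolist(),q.mean(0),[np.linalg.norm(q[i]-q[i-1]).round(4) for i in range(4)])
    e=(q[3]-q[0]+q[2]-q[1]);print("yaw",np.degrees(np.arctan2(e[1],e[0])))
# tray: inner white
for n,c,seed in(("scene",sc,(282,180)),("side",sd,(405,211))):
    f=c["frame"];hsv=cv2.cvtColor(f,cv2.COLOR_BGR2HSV)
    m=((hsv[...,1]<45)&(hsv[...,2]>120)).astype(np.uint8)
    k,l,st,_=cv2.connectedComponentsWithStats(m);i=l[seed[1],seed[0]];print(n,i,st[i],hsv[seed[1],seed[0]])
    cn=max(cv2.findContours((l==i).astype(np.uint8),0,2)[0],key=cv2.contourArea)
    box=cv2.boxPoints(cv2.minAreaRect(np.array([onz(c,p[0],.015)[:2]*1000 for p in cn.astype(float)],np.float32)))
    print(box.round(1).tolist(),box.mean(0),cv2.minAreaRect(box))
E
```

```text
scene [[0.5773, 0.1299], [0.5827, 0.1672], [0.6562, 0.1637], [0.6573, 0.1274]] [0.61835161 0.1470302 ] [np.float64(0.0801), np.float64(0.0377), np.float64(0.0736), np.float64(0.0363)]
yaw -2.2428966266328176
side [[0.5711, 0.1338], [0.5755, 0.1657], [0.6483, 0.1638], [0.644, 0.1282]] [0.60974064 0.14789577] [np.float64(0.0731), np.float64(0.0322), np.float64(0.0729), np.float64(0.0359)]
yaw -2.9468661594025947
scene 45 [ 233  158   97   46 2045] [ 22  37 184]
[[465.20001220703125, -207.1999969482422], [480.6000061035156, -325.20001220703125], [648.0, -303.29998779296875], [632.5999755859375, -185.3000030517578]] [ 556.6195  -255.24805] ((556.6195068359375, -255.24807739257812), (168.82736206054688, 118.99669647216797), 7.4244771003723145)
side 19 [ 361  184   89   50 2369] [ 35  19 161]
[[458.79998779296875, -207.8000030517578], [475.3999938964844, -329.3999938964844], [645.7000122070312, -306.1000061035156], [629.0999755859375, -184.5]] [ 552.25757 -256.97833] ((552.257568359375, -256.97833251953125), (171.8854217529297, 122.71695709228516), 7.78108549118042)
```

Request:
{"fn": "apply_moves", "kwargs": {"commands": [[0,0,-0.03,0,1],[0,0,-0.03,0,1],[0,0,-0.03,0,1],[-0.0276,-0.028,0,0,1],[-0.0276,-0.028,0,0,1],[-0.0276,-0.028,0,0,1],[-0.0276,-0.028,0,0,1],[-0.0276,-0.028,0,0,1],[-0.0276,-0.028,0,0,1],[-0.0276,-0.028,0,0,1],[-0.0276,-0.028,0,0,1],[-0.0276,-0.028,0,0,1],[-0.0276,-0.028,0,0,1],[-0.0276,-0.028,0,0,1]]}}

```text
time_s: 1.42
eef_pos: [0.3988, -0.235, 0.3295]
ee_rot: [0.0, 0.807, -0.59, 0.0]
wrist_force: [0.6, -0.3, 0.0]
opening: 0.0855
```

Request:
{"fn": "apply_moves", "kwargs": {"commands": [[-0.0276,-0.028,0,0,1],[-0.0276,-0.028,0,0,1],[-0.0276,-0.028,0,0,1],[-0.0276,-0.028,0,0,1],[-0.0276,-0.028,0,0,1],[-0.0276,-0.028,0,0,1],[-0.0276,-0.028,0,0,1],[-0.0276,-0.028,0,0,1],[-0.0276,-0.028,0,0,1],[-0.0276,-0.028,0,0,1],[-0.0276,-0.028,0,0,1]]}}

```text
time_s: 2.33
eef_pos: [0.6006, 0.1472, 0.3292]
ee_rot: [0.0, 0.807, -0.591, 0.0]
wrist_force: [0.0, -0.6, -0.2]
opening: 0.0854
```

Request:
{"fn": "apply_moves", "kwargs": {"commands": [[0,0,0,-7,1],[0,0,0,-7,1],[0,0,0,-7,1],[0,0,0,-7,1],[0,0,0,-7,1],[0,0,0,-7,1],[0,0,0,-7,1],[0,0,0,-7,1],[0,0,0,-7,1],[0,0,0,-7,1],[0,0,0,-7,1],[0,0,0,-7,1],[0,0,0,-7,1],[0,0,0,-7,1],[0,0,0,-7,1],[0,0,0,-7,1],[0,0,0,-7,1],[0,0,0,-7,1],[0,0,0,-7,1],[0,0,0,-7,1]]}}

```text
time_s: 4.0
eef_pos: [0.6, 0.1455, 0.329]
ee_rot: [0.0, 0.829, 0.559, -0.0]
wrist_force: [-0.3, -0.4, 0.4]
opening: 0.0857
```

Request:
{"fn": "apply_moves", "kwargs": {"commands": [[0,0,0.01,-7,1],[0,0,0.01,-7,1],[0,0,0.01,-6,1],[0,0,0,0,1],[0,0,0,0,1]]}}

```text
time_s: 4.42
eef_pos: [0.5997, 0.1452, 0.2985]
ee_rot: [-0.001, 0.723, 0.691, -0.001]
wrist_force: [1.1, -0.1, -0.3]
opening: 0.085
```

```bash
python3 - <<'E'
from bench import ctrl
import cv2
from h import *
s=ctrl.get_state();T=Ttool(s);print(s["time_s"],s["joint_pos"].round(3),T.round(4),np.degrees(np.arctan2(T[1,0],T[0,0])))
c=ctrl.camera("wrist");cv2.imwrite("pics/w1.png",c["frame"]);np.save("w1T.npy",T)
E
```

```text
4.4167 [ 0.532  0.514 -1.135  1.571  0.473  1.363  0.873] [[ 4.450e-02  9.990e-01 -1.800e-03  5.997e-01]
 [ 9.990e-01 -4.450e-02 -2.000e-04  1.452e-01]
 [-3.000e-04 -1.800e-03 -1.000e+00  2.985e-01]
 [ 0.000e+00  0.000e+00  0.000e+00  1.000e+00]] 87.45130516456615
```

View pics/w1.png

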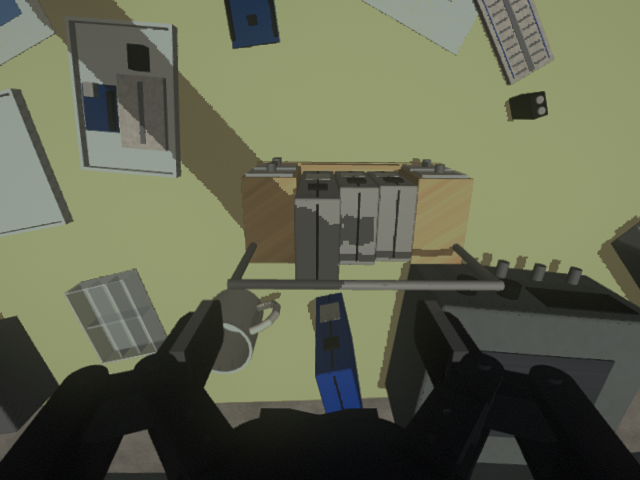

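The wrist view shows the row between the drawer ends. The tall case is leftmost, at (317,240), with the bar at row 285. The two short cases are at (358,220) and (395,220).

```bash
python3 - <<'E'
import cv2
a=cv2.imread("pics/w1.png")[155:305,235:435]
cv2.imwrite("pics/c3.png",cv2.resize(a,(800,600),interpolation=cv2.INTER_CUBIC))
E
```

```text
(no output)
```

View pics/c3.png

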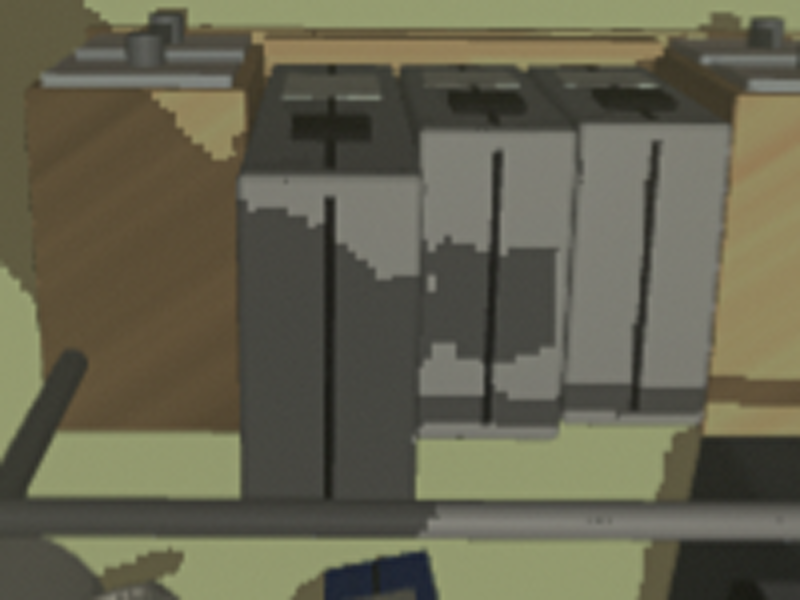

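```bash
python3 - <<'E'
from h import *
from bench import ctrl
c=ctrl.camera("wrist");T=np.load("w1T.npy")@c["T_tool_cam"]
P=lambda x,y:(235+x/4,155+y/4)
for n,p,z in(("fl",P(242,177),.168),("fr",P(418,175),.168),("bl",P(242,497),.168),("br",P(415,497),.168),("c0",P(330,197),.168),("c1",P(327,497),.168),("bar0",P(0,519),.188),("bar1",P(800,519),.188),
 ("s1fl",P(412,130),.118),("s1fr",P(576,130),.118),("s1bl",P(416,432),.118),("s2fr",P(729,124),.108),("s2br",P(705,415),.108),("s2fl",P(576,124),.108)):
    print(n,onz(c,p,z,T).round(4))
E
```

```text
fl [0.5758 0.1273 0.168 ]
fr [0.5769 0.1624 0.168 ]
bl [0.6463 0.1226 0.168 ]
br [0.648 0.16  0.168]
c0 [0.5807 0.1447 0.168 ]
c1 [0.6471 0.141  0.168 ]
bar0 [0.6394 0.0754 0.188 ]
bar1 [0.6466 0.2369 0.188 ]
s1fl [0.5774 0.1639 0.118 ]
s1fr [0.5791 0.2025 0.118 ]
s1bl [0.6545 0.1629 0.118 ]
s2fr [0.5812 0.2414 0.108 ]
s2br [0.6575 0.2388 0.108 ]
s2fl [0.5796 0.2042 0.108 ]
```

Request:
{"fn": "apply_moves", "kwargs": {"commands": [[-0.0007,0.0066,0.02,0,1],[0,0,0.03,0,1],[0,0,0.03,0,1],[0,0,0.02,0,1],[0,0,0,0,1]]}}

```text
time_s: 4.93
eef_pos: [0.6041, 0.143, 0.1949]
ee_rot: [-0.001, 0.722, 0.692, -0.004]
wrist_force: [-0.5, 0.0, -0.6]
opening: 0.0854
```

```bash
python3 - <<'E'
from bench import ctrl
import cv2
from h import *
s=ctrl.get_state();T=Ttool(s);print(s["time_s"],s["joint_pos"].round(3),T[:3,3].round(4),np.degrees(np.arctan2(T[1,0],T[0,0])))
c=ctrl.camera("wrist");cv2.imwrite("pics/w2.png",c["frame"]);np.save("w2T.npy",T)
E
```

```text
4.9333 [ 0.483  0.613 -1.06   1.668  0.565  1.211  0.816] [0.6041 0.143  0.1949] 87.54599295691824
```

View pics/w2.png

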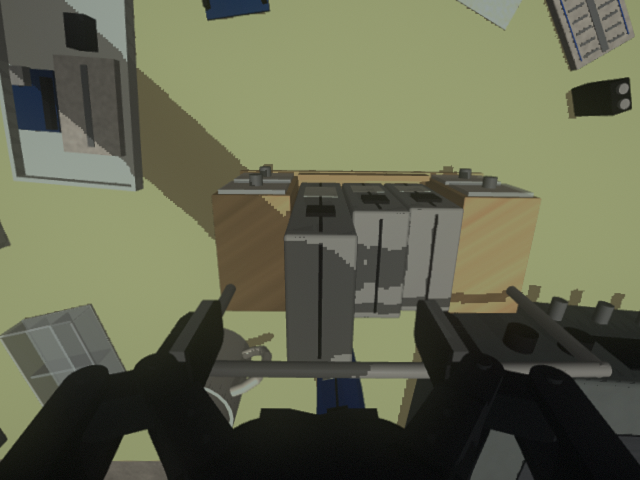

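```bash
python3 - <<'E'
from h import *
from bench import ctrl
c=ctrl.camera("wrist");s=ctrl.get_state();t=np.load("w2T.npy");T=t@c["T_tool_cam"]
for n,p in(("fl",(286,236)),("fr",(355.5,236)),("c0",(321,243)),("c1",(320.5,357)),("bl",(286.5,362)),("br",(353,362))):
    q=onz(c,p,.168,T); print(n,q.round(4),(np.linalg.inv(t)@np.r_[q,1])[:3].round(4))
print(Ttool(s)[:3,3],s["joint_velocities"].round(3))
E
```

```text
fl [0.5757 0.1272 0.168 ] [-0.0169 -0.0275  0.0272]
fr [0.5772 0.1623 0.168 ] [ 0.0182 -0.0275  0.027 ]
c0 [0.5802 0.1447 0.168 ] [ 0.0008 -0.0237  0.0271]
c1 [0.65   0.1416 0.168 ] [0.0007 0.0461 0.0266]
bl [0.6527 0.1218 0.168 ] [-0.0191  0.0497  0.0266]
br [0.6542 0.1603 0.168 ] [0.0195 0.0496 0.0265]
[0.60678952 0.14497197 0.19981994] [ 0.005 -0.023 -0.033 -0.041  0.    -0.002  0.003]
```

Request:
{"fn": "apply_moves", "kwargs": {"commands": [[-0.0012,0,0.015,0,1],[0,0,0.015,0,1],[0,0,0.015,0,1],[0,0,0.01,0,1],[0,0,0.006,0,1],[0,0,0,0,1],[0,0,0,0,1],[0,0,0,0,1]]}}

```text
time_s: 5.7
eef_pos: [0.6069, 0.1441, 0.1388]
ee_rot: [0.0, 0.721, 0.692, 0.001]
wrist_force: [0.2, 0.8, 0.9]
opening: 0.0856
```

```bash
python3 - <<'E'
from bench import ctrl
import cv2
from h import *
s=ctrl.get_state();T=Ttool(s);print(s["time_s"],s["joint_velocities"].round(3),s["wrist_force"],T[:3,3].round(4),np.degrees(np.arctan2(T[1,0],T[0,0])))
c=ctrl.camera("wrist");cv2.imwrite("pics/w3.png",c["frame"][140:]);np.save("w3T.npy",T)
c=ctrl.camera("side");cv2.imwrite("pics/s3.png",cv2.resize(c["frame"][140:400,130:400],None,fx=2.2,fy=2.2))
E
```

```text
5.7 [ 0.002 -0.01  -0.006 -0.007 -0.001  0.001 -0.001] [0.23208978 0.75279092 0.87539828] [0.6069 0.1441 0.1388] 87.64709731625926
```

View pics/w3.png

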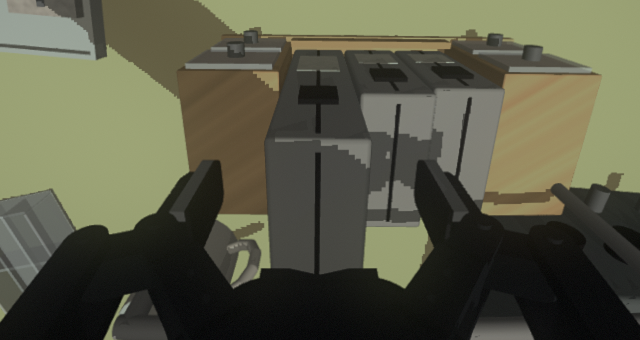

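View pics/s3.png

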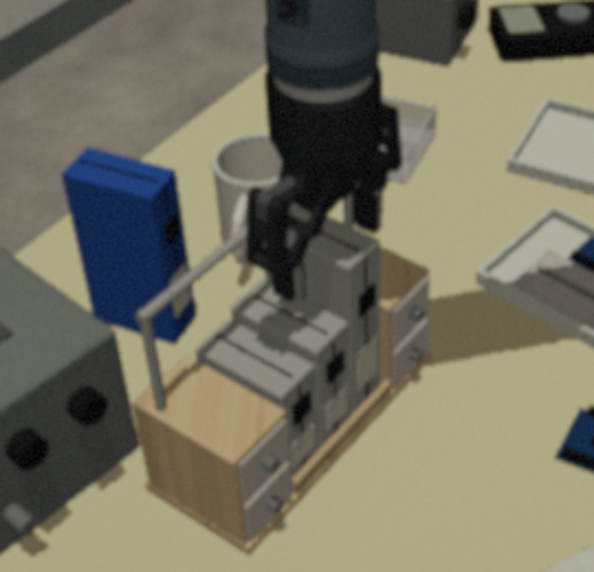

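Jaws straddle the tall case symmetrically: slot at col 317, tool centre at 318. Closing.

Request:
{"fn": "apply_moves", "kwargs": {"commands": [[0,0,0,0,0.3],[0,0,0,0,0.3],[0,0,0,0,0],[0,0,0,0,0],[0,0,0,0,0],[0,0,0,0,0],[0,0,0,0,0],[0,0,0,0,0]]}}

```text
time_s: 6.47
eef_pos: [0.6069, 0.1438, 0.1387]
ee_rot: [0.0, 0.722, 0.692, 0.0]
wrist_force: [0.5, -0.7, 1.6]
opening: 0.0373
```

Request:
{"fn": "apply_moves", "kwargs": {"commands": [[0,-0.004,-0.0006,0,0],[0,-0.004,-0.0006,0,0],[0,-0.004,-0.0005,0,0],[0,-0.004,-0.0004,0,0],[0,-0.004,-0.0004,0,0],[0,0,0,0,0],[0,0,0,0,0]]}}

```text
time_s: 7.05
eef_pos: [0.5874, 0.1444, 0.1414]
ee_rot: [0.001, 0.722, 0.692, 0.001]
wrist_force: [4.8, 0.3, -0.6]
opening: 0.0378
```

```bash
python3 - <<'E'
from bench import ctrl
import cv2
from h import *
s=ctrl.get_state();T=Ttool(s);print(s["time_s"],s["wrist_force"],s["ft_torque"],T[:3,3].round(4),np.degrees(np.arctan2(T[1,0],T[0,0])))
c=ctrl.camera("side");cv2.imwrite("pics/s4.png",cv2.resize(c["frame"][140:400,130:400],None,fx=2.2,fy=2.2))
E
```

```text
7.05 [ 4.83946464  0.34836013 -0.64648301] [ 0.01285271 -1.44298473 -0.09261168] [0.5874 0.1444 0.1414] 87.62451772707374
```

View pics/s4.png

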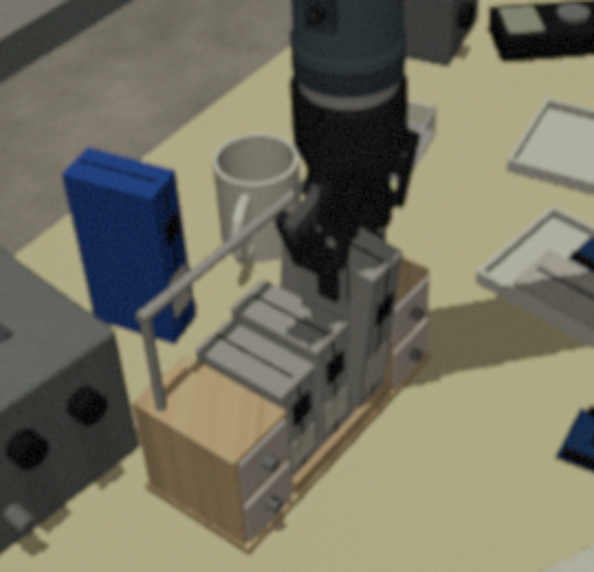

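The case is tipping, with its foot behind the lip. I'll continue.

Request:
{"fn": "apply_moves", "kwargs": {"commands": [[0,-0.004,-0.0003,0,0],[0,-0.004,-0.0002,0,0],[0,-0.004,0,0,0],[0,-0.003,0,0,0],[0,0,0,0,0],[0,0,0,0,0],[0,0,0,0,0]]}}

```text
time_s: 7.68
eef_pos: [0.5719, 0.1452, 0.1417]
ee_rot: [0.0, 0.722, 0.692, 0.0]
wrist_force: [3.2, -0.4, 2.5]
opening: 0.0374
```

```bash
python3 - <<'E'
from bench import ctrl
import cv2
from h import *
s=ctrl.get_state();T=Ttool(s);print(s["time_s"],s["wrist_force"],s["ft_torque"],T[:3,3].round(4),s["opening"])
c=ctrl.camera("side");cv2.imwrite("pics/s5.png",cv2.resize(c["frame"][220:350,210:350],None,fx=4.2,fy=4.2))
np.save("w5T.npy",Ttool(ctrl.get_state()));c=ctrl.camera("wrist");cv2.imwrite("pics/w5.png",c["frame"])
E
```

```text
7.6833 [ 3.2148434  -0.41733283  2.48714544] [-0.11010725 -1.38929933  0.00500781] [0.5719 0.1452 0.1417] 0.0373564946304233
```

View pics/s5.png

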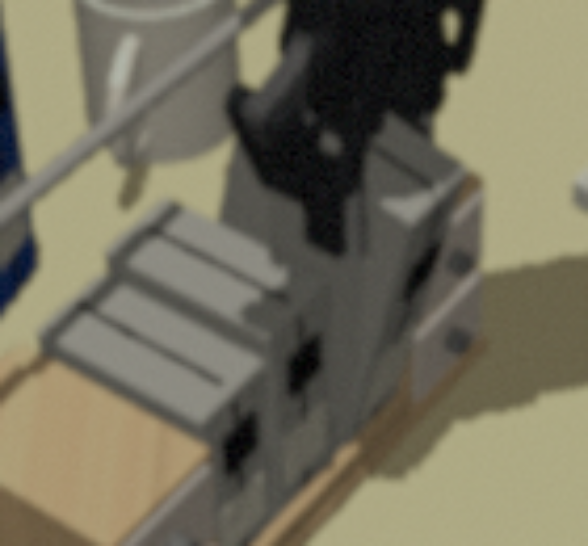

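View pics/w5.png

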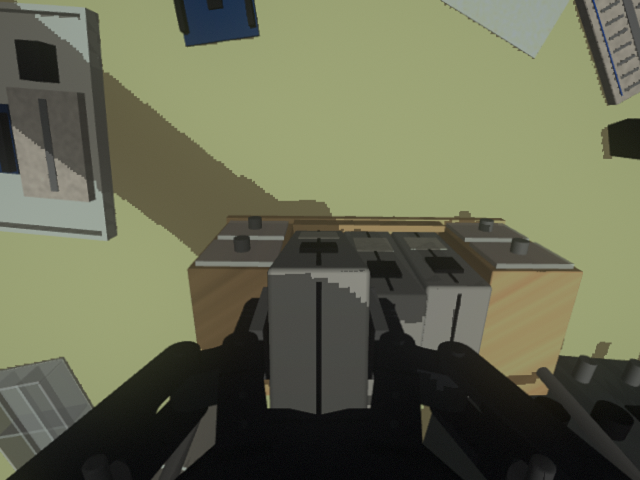

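```bash
cat >> h.py <<'E'
def lean(c,pix,g=.018,f=.030):
    "lean from front-top edge pixel in wrist picture, tool frame"
    o,d=ray(c,pix,c["T_tool_cam"])
    for th in range(-14,27,2):
        t=np.radians(th); y=-f*np.cos(t)-g*np.sin(t); z=-.011-(g*np.cos(t)-f*np.sin(t))
        p=c["extr"] if 0 else np.array([0,y,z]); k=(z-o[2])/d[2]; print(th,round(1000*((o+d*k)[1]-y),1),end=" | ")
    print()
E
python3 - <<'E'
from h import *
from bench import ctrl
c=ctrl.camera("wrist")
lean(c,(318,279));lean(c,(320,270))
E
```

```text
-14 -9.7 | -12 -8.4 | -10 -7.1 | -8 -5.9 | -6 -4.7 | -4 -3.4 | -2 -2.3 | 0 -1.1 | 2 0.0 | 4 1.1 | 6 2.2 | 8 3.3 | 10 4.3 | 12 5.2 | 14 6.2 | 16 7.1 | 18 8.0 | 20 8.8 | 22 9.6 | 24 10.4 | 26 11.1 | 
-14 -12.9 | -12 -11.6 | -10 -10.4 | -8 -9.2 | -6 -8.0 | -4 -6.8 | -2 -5.6 | 0 -4.5 | 2 -3.4 | 4 -2.3 | 6 -1.3 | 8 -0.3 | 10 0.7 | 12 1.6 | 14 2.5 | 16 3.4 | 18 4.3 | 20 5.1 | 22 5.8 | 24 6.6 | 26 7.2 |
```

```bash
python3 - <<'E'
from bench import ctrl
import cv2
c=ctrl.camera("side");cv2.imwrite("pics/s6.png",c["frame"]);cv2.imwrite("pics/s6c.png",cv2.resize(c["frame"][235:335,255:345],None,fx=6,fy=6,interpolation=cv2.INTER_CUBIC))
c=ctrl.camera("scene");cv2.imwrite("pics/n6.png",c["frame"]);cv2.imwrite("pics/n6c.png",cv2.resize(c["frame"][180:320,340:480],None,fx=4.2,fy=4.2,interpolation=cv2.INTER_CUBIC))
E
```

```text
(no output)
```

View pics/s6c.png

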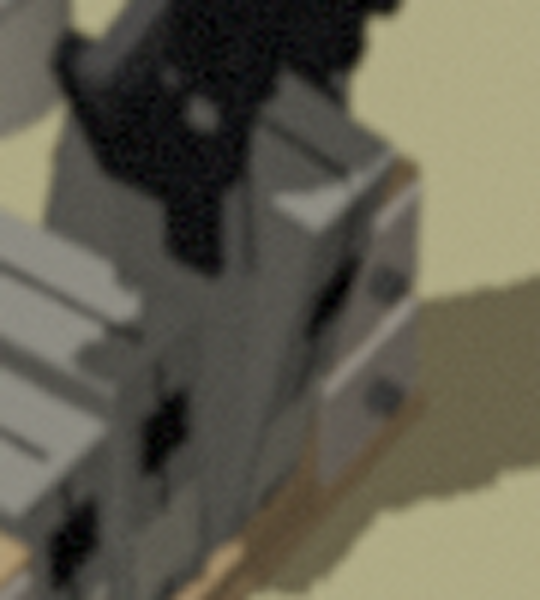

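View pics/n6c.png

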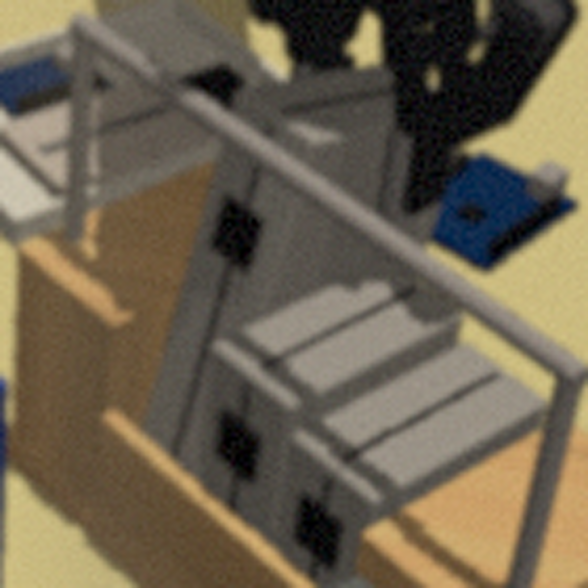

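```bash
python3 - <<'E'
from h import *
from bench import ctrl
c=ctrl.camera("side")
a=np.radians(2.45);n=np.array([np.sin(a),np.cos(a),0]);e=np.array([np.cos(a),-np.sin(a),0])
def pl(p,D):
    o,d=ray(c,p);q=o+d*(D-n@o)/(n@d);return np.array([e@q,q[2]]).round(4)
T=Ttool(ctrl.get_state())[:3,3];D=n@T+.019;print("tcp",e@T,T[2])
for X in((318,232),(215,545),(240,470)):print(pl((255+X[0]/6,235+X[1]/6),D))
print("start",pl((288.75,262),D))
c=ctrl.camera("scene")
for X in((245,170),(195,400)):print("back slot",pl((340+X[0]/4.2,180+X[1]/4.2),D-.019))
E
```

```text
tcp 0.5651380523581044 0.14161058295273438
[0.5335 0.161 ]
[0.5683 0.0196]
[0.559  0.0568]
start [0.5691 0.1661]
back slot [0.6211 0.162 ]
back slot [0.6333 0.0681]
```

Request:
{"fn": "apply_moves", "kwargs": {"commands": [[0,-0.0008,-0.004,0,0],[0,-0.0013,-0.006,0,0],[0,-0.0017,-0.008,0,0],[0,-0.0017,-0.008,0,0],[0,-0.0017,-0.008,0,0],[0,0,0,0,0]]}}

```text
time_s: 8.53
eef_pos: [0.5624, 0.1465, 0.1761]
ee_rot: [-0.001, 0.721, 0.693, -0.001]
wrist_force: [0.9, 0.5, -2.3]
opening: 0.0373
```

```bash
python3 - <<'E'
from bench import ctrl
import cv2
from h import *
s=ctrl.get_state();T=Ttool(s);print(s["time_s"],s["wrist_force"],s["ft_torque"],T[:3,3].round(4),s["opening"],s["joint_pos"].round(2))
c=ctrl.camera("side");a=c["frame"][190:350,200:350]
c=ctrl.camera("scene");b=c["frame"][160:320,340:490]
cv2.imwrite("pics/sn7.png",cv2.resize(np.hstack([a,b]),None,fx=2.6,fy=2.6))
E
```

```text
8.5333 [ 0.91012409  0.54694308 -2.25932162] [ 0.03025555  0.00042485 -0.02246351] [0.5624 0.1465 0.1761] 0.03729835817856405 [ 0.52  0.57 -1.09  1.78  0.55  1.14  0.78]
```

View pics/sn7.png

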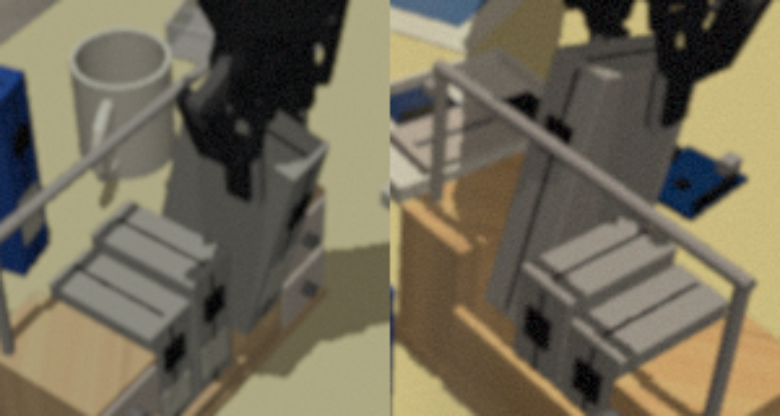

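The case is free of the bar, still leaning, with the neighbours standing. Drawing on.

Request:
{"fn": "apply_moves", "kwargs": {"commands": [[0,-0.0021,-0.01,0,0],[0,-0.0025,-0.012,0,0],[0,-0.0025,-0.012,0,0],[0,-0.0025,-0.012,0,0],[0,-0.0025,-0.012,0,0],[0,-0.0025,-0.012,0,0],[0,-0.0025,-0.012,0,0],[0,-0.0025,-0.012,0,0],[0,-0.0025,-0.012,0,0],[0,-0.002,-0.01,0,0],[0,0,0,0,0],[0,0,0,0,0]]}}

```text
time_s: 9.63
eef_pos: [0.5405, 0.1466, 0.292]
ee_rot: [0.001, 0.722, 0.692, 0.001]
wrist_force: [-0.8, 0.0, -3.5]
opening: 0.0375
```

```bash
python3 - <<'E'
from bench import ctrl
import cv2
from h import *
s=ctrl.get_state();T=Ttool(s);print(s["time_s"],s["wrist_force"],s["ft_torque"],T[:3,3].round(4),s["opening"],s["joint_pos"].round(2))
c=ctrl.camera("side");a=c["frame"][130:350,200:400]
c=ctrl.camera("scene");b=c["frame"][100:320,330:530]
cv2.imwrite("pics/sn8.png",cv2.resize(np.hstack([a,b]),None,fx=2,fy=2))
E
```

```text
9.6333 [-0.80574963  0.02430554 -3.46321754] [0.00156187 0.06499703 0.01719806] [0.5405 0.1466 0.292 ] 0.03748722551041265 [ 0.65  0.41 -1.22  1.72  0.4   1.3   0.87]
```

View pics/sn8.png

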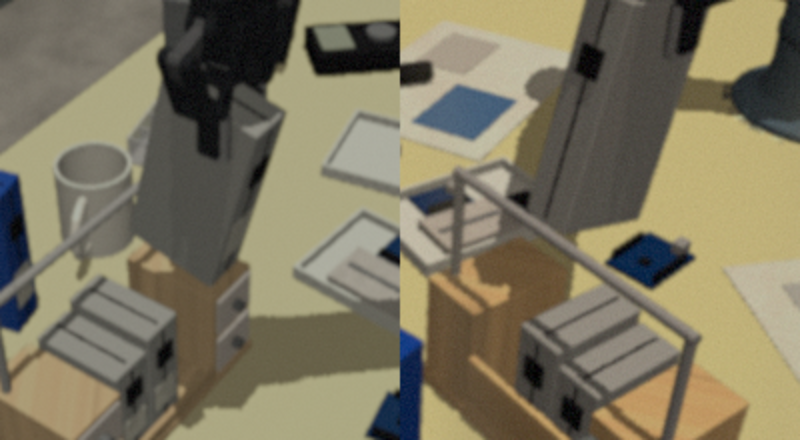

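Request:
{"fn": "apply_moves", "kwargs": {"commands": [[0,-0.015,0,0,0],[0,-0.015,0,0,0],[-0.015,0,0,0,0],[-0.027,0.001,0,0,0],[-0.027,0.001,0,0,0],[-0.027,0.002,0,0,0],[-0.027,0.002,0,0,0],[-0.027,0.002,0,0,0],[-0.027,0.002,0,0,0]]}}

```text
time_s: 10.48
eef_pos: [0.5123, -0.0311, 0.2904]
ee_rot: [-0.001, 0.722, 0.692, -0.001]
wrist_force: [-0.3, -0.7, -2.4]
opening: 0.0375
```

```bash
python3 - <<'E'
from bench import ctrl
s=ctrl.get_state();print(s["joint_pos"].round(2),s["eef_pos"],s["opening"],s["wrist_force"])
E
```

```text
[ 1.11  0.3  -1.29  1.82  0.3   1.25  1.26] [ 0.51225965 -0.03113496  0.29039022] 0.037541824867576214 [-0.34207468 -0.67508074 -2.37400553]
```

Request:
{"fn": "apply_moves", "kwargs": {"commands": [[-0.027,0.0015,0,0,0],[-0.027,0.0015,0,0,0],[-0.027,0.0015,0,0,0],[-0.027,0.0015,0,0,0],[-0.027,0.0015,0,0,0],[-0.027,0.0015,0,0,0],[-0.027,0.0015,0,0,0],[-0.02,0.001,0,0,0],[-0.01,0,0,-3,0],[0,0,0,-4,0],[0,0,0,-3,0],[0,0,0,0,0],[0,0,0,0,0]]}}

```text
time_s: 11.57
eef_pos: [0.515, -0.2488, 0.2903]
ee_rot: [-0.001, 0.659, 0.752, 0.0]
wrist_force: [0.6, 0.6, -2.8]
opening: 0.0376
```

```bash
python3 - <<'E'
from bench import ctrl
import cv2
from h import *
s=ctrl.get_state();T=Ttool(s);print(s["time_s"],s["wrist_force"],s["ft_torque"],T[:3,3].round(4),np.degrees(np.arctan2(T[1,0],T[0,0])),s["opening"],s["joint_pos"].round(2))
np.save("w9T.npy",T)
c=ctrl.camera("wrist");cv2.imwrite("pics/w9.png",c["frame"])
c=ctrl.camera("side");a=c["frame"][50:290,320:500]
c=ctrl.camera("scene");b=c["frame"][40:280,200:400]
cv2.imwrite("pics/sn9.png",cv2.resize(np.hstack([a,b]),None,fx=2.1,fy=2.1))
E
```

```text
11.5667 [ 0.61393374  0.5621883  -2.80833368] [ 0.0177752   0.06355003 -0.00461882] [ 0.515  -0.2488  0.2903] 97.5697822715732 0.03759580679825505 [ 1.34  0.45 -1.22  1.69  0.44  1.32  1.74]
```

View pics/sn9.png

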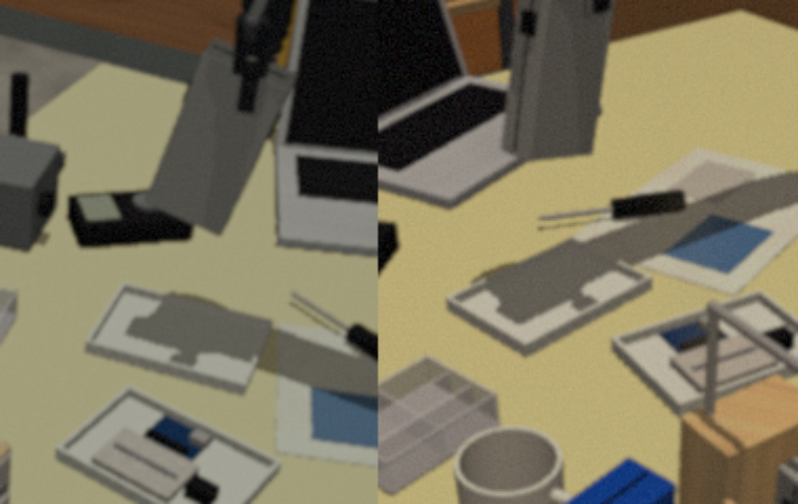

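View pics/w9.png

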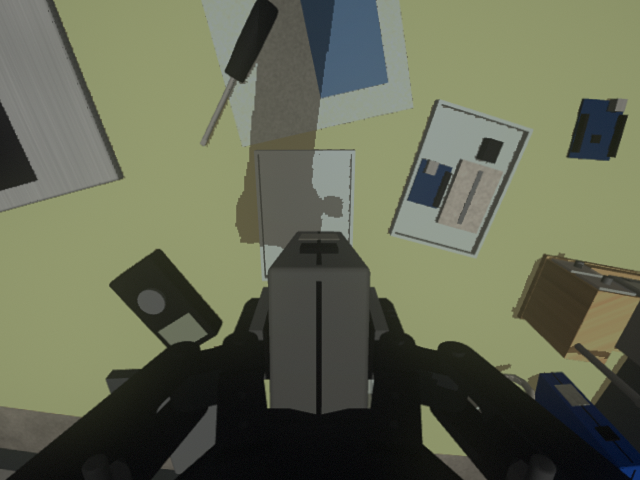

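```bash
python3 - <<'E'
from h import *
from bench import ctrl
c=ctrl.camera("wrist");t=np.load("w9T.npy");T=t@c["T_tool_cam"]
for n,p in(("nl",(257.5,150)),("nr",(355,149.5)),("l2",(264.5,276)),("r2",(351,235))):
    q=onz(c,p,.015,T); print(n,q.round(4),(np.linalg.inv(t)@np.r_[q,1])[:3].round(4))
E
```

```text
nl [ 0.475  -0.3269  0.015 ] [-0.0726 -0.0496  0.2752]
nr [ 0.4593 -0.2127  0.015 ] [ 0.0427 -0.0501  0.2754]
l2 [ 0.6375 -0.3053  0.015 ] [-0.0725  0.1144  0.275 ]
r2 [ 0.5653 -0.2002  0.015 ] [0.0412 0.0566 0.2753]
```

```bash
python3 - <<'E'
from h import *
from bench import ctrl
c=ctrl.camera("side")
T=np.load("w9T.npy");n=T[:3,0];e=T[:3,1];D=n@T[:3,3]+.019;t=T[:3,3]
P=[]
for X in((292,72),(220,233),(150,195),(215,42)):
    o,d=ray(c,(320+X[0]/2.1,50+X[1]/2.1));q=o+d*(D-n@o)/(n@d);P.append([e@(q-t),q[2]])
P=np.array(P);print(P.round(4))
for i,j in((0,1),(3,2)):
    v=P[i]-P[j];print(np.degrees(np.arctan2(-v[0],v[1])),np.hypot(*v))
v=P[2]-P[1];print(np.degrees(np.arctan2(v[1],v[0])),np.hypot(*v))
E
```

```text
[[-0.0318  0.3261]
 [ 0.0056  0.1597]
 [ 0.0768  0.1825]
 [ 0.0362  0.3393]]
12.692514799454132 0.17055199017504938
14.533346274953894 0.1620429471303695
17.720261277314933 0.07474791916140328
```

Request:
{"fn": "apply_moves", "kwargs": {"commands": [[-0.007,-0.004,0,0,0],[-0.007,-0.0035,0.005,0,0],[0,0,0.015,0,0],[0,0,0.02,0,0],[0,0,0.02,0,0],[0,0,0.02,0,0],[0,0,0.02,0,0],[0,0,0.015,0,0],[0,0,0.01,0,0],[0,0,0.005,0,0],[0,0,0.003,0,0],[0,0,0,0,0],[0,0,0,0,0]]}}

```text
time_s: 12.9
eef_pos: [0.5107, -0.2639, 0.1592]
ee_rot: [0.001, 0.658, 0.753, 0.0]
wrist_force: [0.1, 0.8, -2.4]
opening: 0.0373
```

```bash
python3 - <<'E'
from bench import ctrl
import cv2
from h import *
s=ctrl.get_state();T=Ttool(s);print(s["time_s"],s["wrist_force"],s["ft_torque"],T[:3,3].round(4),np.degrees(np.arctan2(T[1,0],T[0,0])),s["opening"],s["joint_pos"].round(2))
c=ctrl.camera("side");a=c["frame"][80:280,330:500]
c=ctrl.camera("scene");b=c["frame"][40:240,210:380]
cv2.imwrite("pics/sn10.png",cv2.resize(np.hstack([a,b]),None,fx=2.3,fy=2.3))
E
```

```text
12.9 [ 0.06970665  0.76958747 -2.38307266] [0.01389314 0.04878291 0.02355494] [ 0.5107 -0.2639  0.1592] 97.63747501512012 0.03727143920093492 [ 1.27  0.59 -1.1   1.82  0.58  1.11  1.66]
```

View pics/sn10.png

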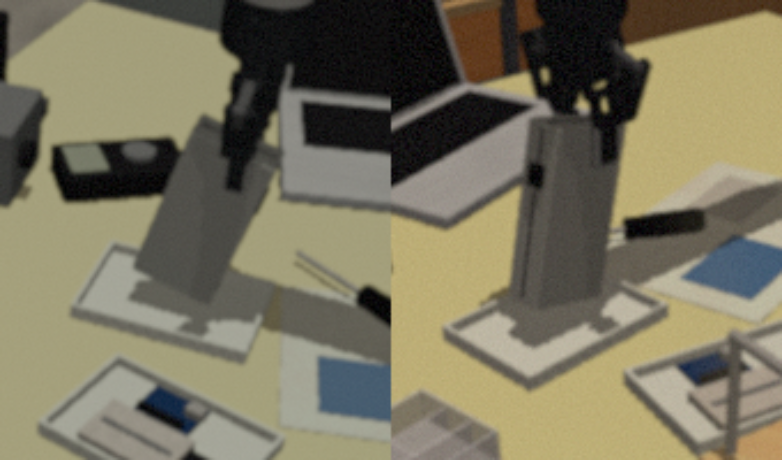

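Request:
{"fn": "apply_moves", "kwargs": {"commands": [[0,0,0.005,0,0],[0,0,0.005,0,0],[0,0,0.004,0,0],[0,0,0.002,0,0],[0,0,0.001,0,0],[0,0,0,0,0],[0,0,0,0,0]]}}

```text
time_s: 13.58
eef_pos: [0.5099, -0.2637, 0.1412]
ee_rot: [-0.0, 0.658, 0.753, 0.0]
wrist_force: [1.0, 0.3, -2.4]
opening: 0.0373
```

Request:
{"fn": "apply_moves", "kwargs": {"commands": [[0,0,0.001,0,0],[0,0,0.001,0,0],[0,0,0,0,0],[0,0,0,0,0]]}}

```text
time_s: 13.92
eef_pos: [0.5099, -0.2637, 0.1393]
ee_rot: [-0.0, 0.658, 0.753, 0.0]
wrist_force: [-0.2, -0.1, -2.9]
opening: 0.0373
```

Request:
{"fn": "apply_moves", "kwargs": {"commands": [[0,0,0.001,0,0],[0,0,0.001,0,0],[0,0,0,0,0],[0,0,0,0,0]]}}

```text
time_s: 14.25
eef_pos: [0.5101, -0.2638, 0.1376]
ee_rot: [0.0, 0.658, 0.753, 0.0]
wrist_force: [-0.5, 1.1, -0.9]
opening: 0.0379
```

Request:
{"fn": "apply_moves", "kwargs": {"commands": [[0,0,0.001,0,0],[0,0,0.001,0,0],[0,0,0,0,0],[0,0,0,0,0]]}}

```text
time_s: 14.58
eef_pos: [0.5106, -0.2637, 0.1374]
ee_rot: [0.0, 0.658, 0.753, -0.0]
wrist_force: [-3.6, 0.2, 8.7]
opening: 0.0372
```

Request:
{"fn": "apply_moves", "kwargs": {"commands": [[0,0,0.001,0,0],[0,0.003,0.0002,0,0],[0,0.004,0.0002,0,0],[0,0.004,0.0003,0,0],[0,0.004,0.0004,0,0],[0,0,0,0,0],[0,0,0,0,0]]}}

```text
time_s: 15.17
eef_pos: [0.5271, -0.2616, 0.1366]
ee_rot: [0.002, 0.658, 0.753, 0.0]
wrist_force: [-2.5, 1.1, 12.2]
opening: 0.0375
```

```bash
python3 - <<'E'
from bench import ctrl
import cv2
from h import *
s=ctrl.get_state();T=Ttool(s);print(s["time_s"],s["wrist_force"],s["ft_torque"],T[:3,3].round(4),s["opening"])
c=ctrl.camera("side");a=c["frame"][80:280,330:500]
c=ctrl.camera("scene");b=c["frame"][40:240,210:380]
cv2.imwrite("pics/sn11.png",cv2.resize(np.hstack([a,b]),None,fx=2.3,fy=2.3))
c=ctrl.camera("wrist");cv2.imwrite("pics/w11.png",c["frame"])
E
```

```text
15.1667 [-2.52214391  1.11306042 12.2353583 ] [0.22026017 0.90637274 0.04605352] [ 0.5271 -0.2616  0.1366] 0.03746768763074088
```

View pics/sn11.png

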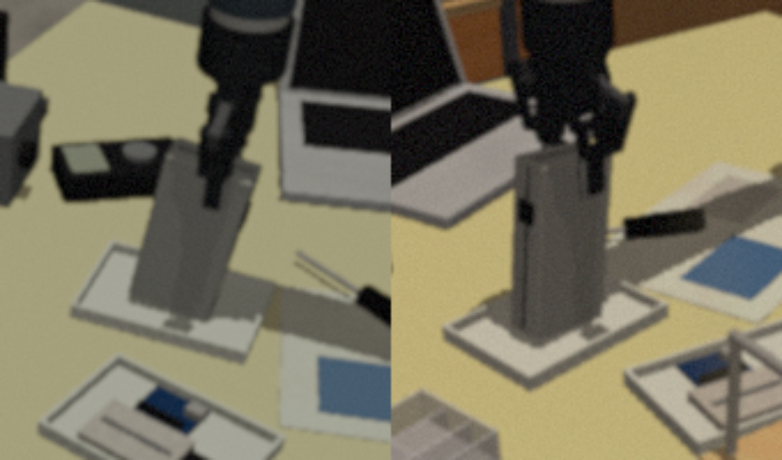

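View pics/w11.png

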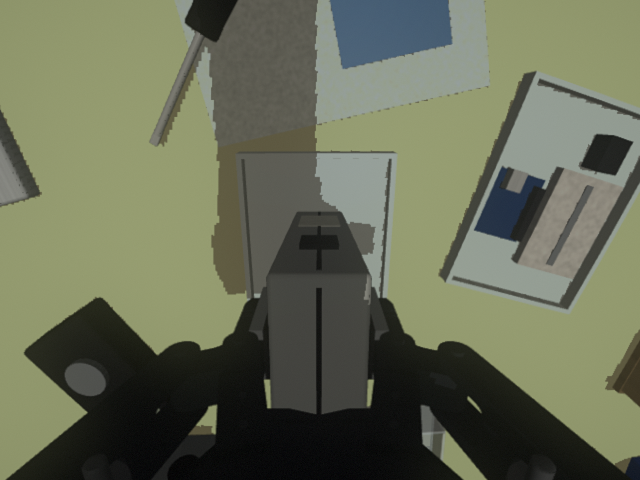

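Uprighting works; the lean is about half gone. I'll continue.

Request:
{"fn": "apply_moves", "kwargs": {"commands": [[0,0.004,0.0005,0,0],[0,0.004,0.0005,0,0],[0,0.004,0.0006,0,0],[0,0.003,0.0006,0,0],[0,0.002,0.0004,0,0],[0,0,0,0,0],[0,0,0,0,0]]}}

```text
time_s: 15.9
eef_pos: [0.544, -0.2593, 0.1339]
ee_rot: [0.002, 0.658, 0.753, 0.001]
wrist_force: [-1.7, 0.3, 9.9]
opening: 0.0374
```

```bash
python3 - <<'E'
from bench import ctrl
import cv2
from h import *
s=ctrl.get_state();T=Ttool(s);print(s["time_s"],s["wrist_force"],s["ft_torque"],T[:3,3].round(4),s["opening"])
np.save("w12T.npy",T)
c=ctrl.camera("side");a=c["frame"][80:280,330:500]
c=ctrl.camera("scene");b=c["frame"][40:240,210:380]
cv2.imwrite("pics/sn12.png",cv2.resize(np.hstack([a,b]),None,fx=2.3,fy=2.3))
c=ctrl.camera("wrist");cv2.imwrite("pics/w12.png",c["frame"])
E
```

```text
15.9 [-1.66470055  0.32342548  9.87735181] [ 0.15572137  0.81506823 -0.03387852] [ 0.544  -0.2593  0.1339] 0.037375829473689996
```

View pics/sn12.png

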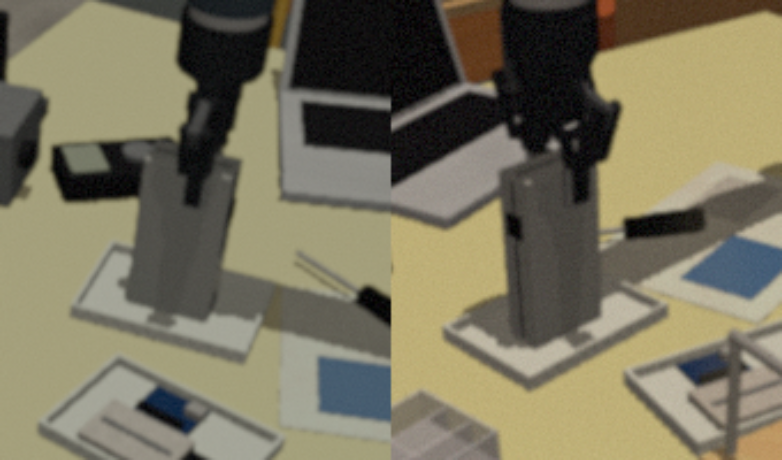

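View pics/w12.png

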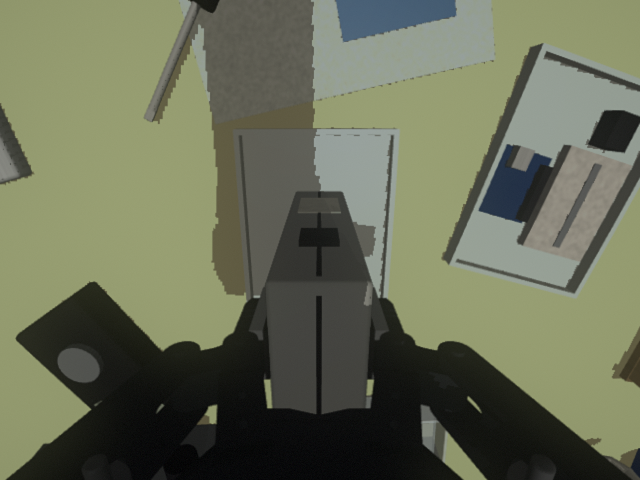

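Request:
{"fn": "apply_moves", "kwargs": {"commands": [[0,0,-0.001,0,0],[0,0,-0.001,0,0],[0,0,0,0,0],[0,0,0,0,0]]}}

```text
time_s: 16.38
eef_pos: [0.5435, -0.2595, 0.1341]
ee_rot: [0.002, 0.658, 0.753, 0.001]
wrist_force: [1.7, 0.9, 5.9]
opening: 0.0374
```

Request:
{"fn": "apply_moves", "kwargs": {"commands": [[0,0,-0.0008,0,0],[0,0,0,0,0],[0,0,0,0,0.5],[0,0,0,0,0.6],[0,0,0,0,0.8],[0,0,0,0,1],[0,0,0,0,1],[0,0,0,0,1],[0,0,0,0,1]]}}

```text
time_s: 17.13
eef_pos: [0.5414, -0.2595, 0.1332]
ee_rot: [-0.0, 0.658, 0.753, -0.0]
wrist_force: [-0.8, 0.6, 0.1]
opening: 0.0857
```

```bash
python3 - <<'E'
from bench import ctrl
import cv2
from h import *
s=ctrl.get_state();T=Ttool(s);print(s["time_s"],s["wrist_force"],s["ft_torque"],T[:3,3].round(4),s["opening"])
c=ctrl.camera("wrist");cv2.imwrite("pics/w13.png",c["frame"])
E
```

```text
17.1333 [-0.76010171  0.6118693   0.14085445] [-0.01859686  0.02111062 -0.02772541] [ 0.5414 -0.2595  0.1332] 0.0857358271643668
```

View pics/w13.png

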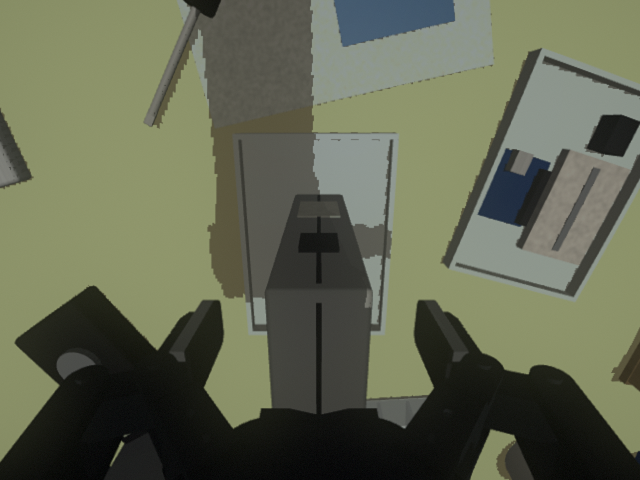

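Released; the case stands between the open fingers. Rising straight up.

Request:
{"fn": "apply_moves", "kwargs": {"commands": [[0,0,-0.005,0,1],[0,0,-0.01,0,1],[0,0,-0.02,0,1],[0,0,-0.03,0,1],[0,0,-0.03,0,1],[0,0,-0.03,0,1],[0,0,-0.02,0,1],[0,0,0,0,1],[0,0,0,0,1],[0,0,0,0,1]]}}

```text
time_s: 18.02
eef_pos: [0.5412, -0.2595, 0.2782]
ee_rot: [-0.0, 0.658, 0.753, -0.0]
wrist_force: [-0.3, -1.5, -0.1]
opening: 0.0856
```

```bash
python3 - <<'E'
from bench import ctrl
import cv2
from h import *
s=ctrl.get_state();T=Ttool(s);print(s["time_s"],s["wrist_force"],T[:3,3].round(4),s["opening"])
c=ctrl.camera("wrist");cv2.imwrite("pics/w14.png",c["frame"]);np.save("w14T.npy",T)
c=ctrl.camera("side");a=c["frame"][60:400,180:500];cv2.imwrite("pics/s14f.png",c["frame"])
c=ctrl.camera("scene");b=c["frame"][20:360,200:520];cv2.imwrite("pics/n14f.png",c["frame"])
cv2.imwrite("pics/sn14.png",cv2.resize(np.hstack([a,b]),None,fx=1.25,fy=1.25))
E
```

```text
18.0167 [-0.34794577 -1.46988838 -0.05726933] [ 0.5412 -0.2595  0.2782] 0.08559994240410422
```

View pics/sn14.png

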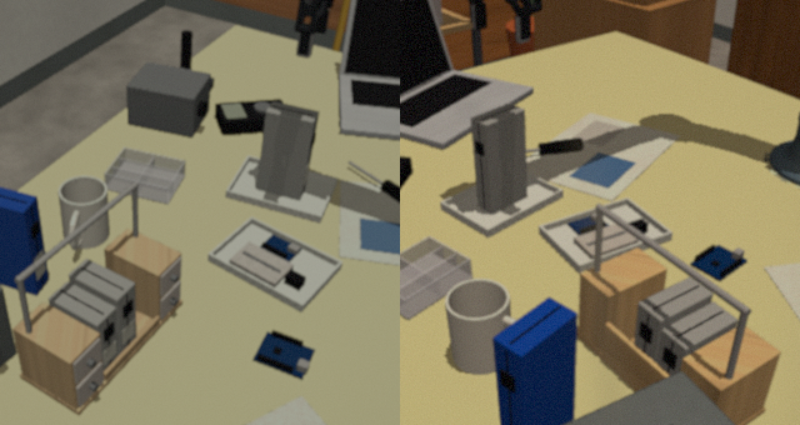

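View pics/w14.png

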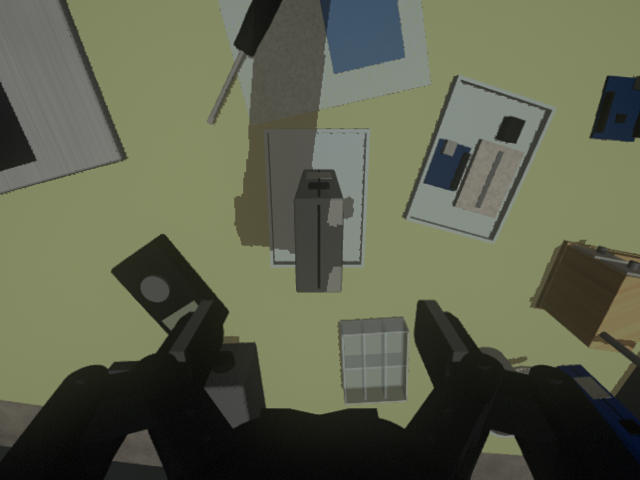

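```bash
python3 - <<'E'
from h import *
from bench import ctrl
c=ctrl.camera("wrist");t=np.load("w14T.npy");T=t@c["T_tool_cam"]
for n,p,z in(("foot front",(319,170),.004),("top front",(319,198),.164),("top rear",(318,292),.164),("tray nl",(266,129),.015),("tray nr",(369,129),.015),("tray fl",(272.5,266),.015),("tray fr",(362,266),.015)):
    print(n,(np.linalg.inv(t)@np.r_[onz(c,p,z,T),1])[:3].round(4))
E
```

```text
foot front [ 2.000e-04 -2.610e-02  2.743e-01]
top front [-0.     -0.0276  0.1143]
top rear [-0.0008  0.0513  0.1142]
tray nl [-0.0596 -0.0737  0.2633]
tray nr [ 0.0565 -0.0737  0.2633]
tray fl [-0.0594  0.0945  0.2632]
tray fr [0.0554 0.0945 0.2632]
```

```bash
python3 - <<'E'
from bench import ctrl
import cv2,numpy as np
a=cv2.imread("pics/scene0.png");b=cv2.imread("pics/n14f.png")
t=a[255:300,395:450];r=cv2.matchTemplate(b[235:320,375:470],t,cv2.TM_CCOEFF_NORMED);print(cv2.minMaxLoc(r),"expect loc (20,20)")
print(ctrl.hand_in(),ctrl.get_state()["time_s"])
E
```

```text
(-0.15395639836788177, 0.9913865923881531, (2, 36), (20, 20)) expect loc (20,20)
the job is handed in; nothing more can be done
the job is handed in; nothing more can be done
```

The tall case stands upright and released in the empty tray, and both short cases are still in their places. I handed the job in at about 18 s of the 43 s allowed.

**What I did:** I pinched the tall case across its width and tipped it about 12–13° towards the robot with its foot behind the lip. Then I drew it out along its lean and lowered its front edge gently onto the tray floor. I swung it upright on that edge before letting go and rising clear.

**Last checks:**
- **Tall case:** the wrist picture put it about 0.5° off vertical and 3 mm from the tray's centre.
- **Short cases:** an image match against the start picture found them unmoved to the pixel (score 0.99).
- **Gripper:** it was open and clear, with the wrist force near zero.

**Checks that disagreed:**
- **Lean while tipping:** in the rack the estimates ran from about 6–8° (wrist picture, back slot) to 13.8° (side view). I trusted the side view and the geometry; in the air the side view gave 13–15° on the long edges and 18° on the underside.
- **Positions:** the tall case's position differed by up to about 9 mm between cameras, so I grasped by the wrist camera. The tray's differed by 4 to 5 mm, well inside the room in the tray.

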